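# Fit a clock movement through the window of a wall clock case

### The job

A wooden wall clock case lies on its back on the watchmaker's bench, its window open upwards. Pick up the clock movement that stands at one end of a long steel plate, tilt it, pass the free end of the plate through the window and in under the dial panel, then level it so that the plate lies flat and roughly square on the floor of the case, and let go; set it down, do not let it drop. Leave the other movement, on the short square plate, where it stands.

Things in the scene. Friction and masses are not known exactly. Their poses are not given: they have to be found in the camera images.
- long_mid (a point): Movement to fit: open brass frame block 24 (x) x 36 (y) x 60 mm high on a steel plate 100 (x) x 80 (y) x 5 mm. Point: centre of the block, 35 mm above the plate's underside; z up. From it the plate reaches 25 mm to +x, 75 mm to -x (free end) and 40 mm each way in y. Starts flat on the bench, free end towards the robot's right (-y, within 0.55 rad). 0.26 to 0.4 kg; grasp the block across its 36 mm.
- case: Wooden clock case on its back, fixed: 200 (x) x 130 (y) x 52 mm high, floor 8 mm above the bench. Origin: centre of its underside; x points to the robot's left (+y; yaw 1.45 to 1.95). Free space inside: x -32 (hidden end stop) to 90 mm (far wall, 10 thick), y -55 to 55. A fixed panel with a white dial (underside 44, top 55 mm above the bench) covers all from x -100 to 20 mm.
- window (a point): Centre of the open window of the case, level with the case's top, 52 mm above the bench; axes as the case. The window is 70 mm in x (case x 20 to 90) by 110 mm in y. The 100 mm plate goes in only tilted, free end first towards -x and under the panel; fitted, it lies flat on the case floor with its block standing up through the window.
- short_mid (a point): The other movement, to be left alone: the same brass frame block (24 x 36 x 60 mm) in the middle of a square steel plate 70 x 70 x 5 mm. Point: centre of its block, 35 mm above the plate's underside.
Mind the look-alikes: they are no part of the job. Leave any orange look-alike of the part that bears long_mid alone. Leave any yellow look-alike of the case alone.

How it is judged:
At the end, for the whole second after the job is handed in: The long-plate movement is released and at rest, flat (7 degrees) on the case floor: block centre 38 to 48 mm above the bench, 36 to 72 mm from the case origin along case x and within 22 mm of its middle line in y, square to the case within 17 degrees; free end under the panel (height (world z) of long_mid between 0.038 and 0.048 m and angle between long_mid's own z axis and vertical below 0.12 rad and x of long_mid in the frame of case between 0.036 and 0.072 m and y of long_mid in the frame of case between -0.022 and 0.022 m and angle between the x axis of long_mid and the x axis of case, either way round below 0.3 rad and linear speed of long below 0.02 m/s); the robot touches nothing.
It fails at once if the short-plate movement is moved by more than 30 mm (distance of short_mid from where it was at the start of the episode above 0.03 m).
It fails at once if the long-plate movement is dropped (faster than 0.45 m/s while no finger touches it) (linear speed of long above 0.45 m/s and contact force between the fingers and long below 0.05 N).
It also fails if it takes over 42 s, if anything falls off the work surface, if the arm or the gripper's body presses on something with over 40 N, if the wrist force passes 120 N, or if a joint passes its speed limit or range.

### The arm

A 6-joint arm with a two-finger parallel gripper is mounted at the origin on the work surface. World frame = base frame: x ahead of the robot, y to its left, z up, the work surface at z = 0. Lengths are in m, angles in rad, forces in N, time in s.
With the tool pointing down it reaches from about 0.375 to 0.75 m from the base axis. Payload 9 kg.
Tool frame: the origin (TCP) lies at the very end of the fingers, on their centre line; the grasp point (between the pads) lies 19 mm behind it (robot.grip_point_offset is the z of the grasp point in the tool frame, in m); z points along the fingers, y is the direction in which the jaws open and shut (so a half turn about z gives the same grasp; the last joint's range is limited). The gripper opens to 85 mm and grips with 20 to 120 N. Pads are 22 mm wide; open, the fingers measure 114 mm over their backs; the gripper's body (76 mm by 85 mm) begins 54 mm behind the grasp point. The pads swing forward as they close: fully open they stand 13 mm farther back than shut.
Start: joints at [-1.371, 0.104, 0.097, 1.564, 0, 1.353], TCP at [0.243, -0.548, 0.231] pointing down, gripper open.
Joint ranges: [-2.99, 2.99], [-0.84, 1.86], [-1.1, 1.16], [-1.84, 2.11], [-1.51, 1.56], [-3.14, 3.14]. Speed limits (rad/s): [2.22, 2.22, 2.57, 3.14, 3.14, 3.14].

### API

Orientations are given as a 3x3 rotation matrix whose columns are the frame's x, y, z axes.
In Python, from bench import robot gives the robot as it stands.
- The arm moves only by the tool apply_moves, never from a script. Its argument "deltas" is text: rows parted by semicolons, each of 7 numbers parted by spaces: the shift along the tool's x, y, z in mm, then the turn, a rotation vector about the tool's x, y, z in degrees, then the opening, from 0 (shut) to 1 (fully open). In form: tx ty tz ax ay az fingers; .... A call has 1 to 12 rows; each row shifts and turns the commanded pose from where the row before left it, along the tool's axes as they then stand; what a row does not reach is not made up. A row lasts 1/12 s, in which the tool goes at most 41.7 mm and 7.16 degrees, less where a joint would pass 70% of its speed; a pose out of reach is approached as far as the arm can. A call with a gripper value outside its range is refused whole. The fingers move at their own pace and stop on an object; "force" is the grip in N (left out, the last holds). Time passes only in rows, so rows that do not move let the fingers close. It gives the time, the measured TCP pose, the force and the opening at its end, in the units of the state.
- robot.read_state(): the state, without advancing time (a new reading comes with each control period).
- robot.read_camera(name): name is "scene" or "top"; returns a dict with "img" (480x640x3 uint8, red, green, blue), "fx", "fy", "cx", "cy" (pixels), "dist" ([k1, k2, p1, p2, k3] as OpenCV has them; the pictures are not rectified), "R" (3x3) and "t" (3): a world point X has camera coordinates R X + t. Camera axes: x right, y down, z forward; pixel columns grow to the right and rows downward; lengths in m; the calibration is good to about 2 mm. A picture is of the moment at which its call begins. There is no depth.
- robot.close_job(): hands the job in, once; it reports no verdict.
The state is a dict: "clock": time; "q": joint angles; "qd": joint speeds; "tau": joint torques, N m; "position": TCP position; "orientation": TCP orientation; "wrist_force": force on the tool from outside, world axes, zero at the start; "moment": the same for the moment, N m; "width": finger opening in m.
Only numpy, scipy, OpenCV 4.12 (cv2) and the standard library are available. Lean on these libraries where they do the work, as an engineer would, in place of code of your own. Each camera call takes 0.05 s, during which the arm holds its last target. There are 200 camera calls.

## Working session

There is one attempt and no reset: what is moved stays moved. The work goes in short steps, Python scripts to look and compute and a tool call to move; the robot and the scene stay as the last step left them, time stands still between calls to the robot, and variables do not carry over. Pictures are saved under pics/ and viewed, about 8 in all and at most 12, crops included, and the job is handed in when it is done.

Besides the shell and the picture viewer there is one more tool, called after ">>>" by a JSON object that holds its "op" and its "data", one argument or row to a line. apply_moves: Moves the arm, as the interface text tells. Its arguments: {"type":"object","properties":{"deltas":{"type":"string"},"force":{"type":"number"}},"required":["deltas"]}

```bash
mkdir -p pics; ls; python3 - <<'E'
from bench import robot
import cv2
for n in("scene","top"):
    c=robot.read_camera(n); cv2.imwrite(f"pics/{n}0.png",c["img"][:,:,::-1]); print(n,c["fx"],c["cx"],c["cy"],c["dist"],(-c["R"].T@c["t"]).round(3),c["R"].round(2).tolist())
s=robot.read_state();print(s["clock"],s["position"],s["orientation"],s["width"],robot.grip_point_offset)
E
```

```text
pics
scene 477.74219133773937 320.23148876820807 239.9287381626049 [-0.04934133  0.          0.          0.          0.        ] [0.954 0.435 0.789] [[-0.66, 0.75, 0.01], [0.53, 0.47, -0.7], [-0.53, -0.46, -0.71]]
top 476.686160641771 320.8721060798867 244.5579222432451 [-0.05141718  0.          0.          0.          0.        ] [ 0.393 -0.03   0.858] [[-0.03, -1.0, -0.0], [-1.0, 0.03, -0.03], [0.03, 0.0, -1.0]]
0.1 [ 0.24341148 -0.54809562  0.23058344] [[ 9.13993269e-01  4.05729286e-01 -2.26251925e-04]
 [ 4.05729264e-01 -9.13992572e-01  1.15881858e-03]
 [ 2.63374054e-04 -1.15094941e-03 -9.99999303e-01]] 0.0854672165427177 -0.0187
```

View pics/scene0.png

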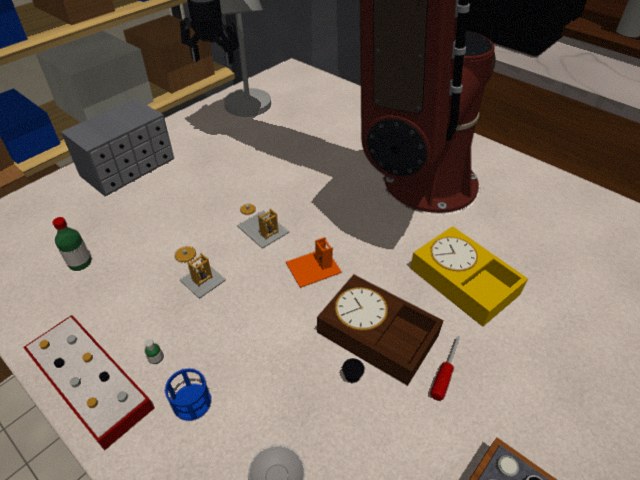

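View pics/top0.png

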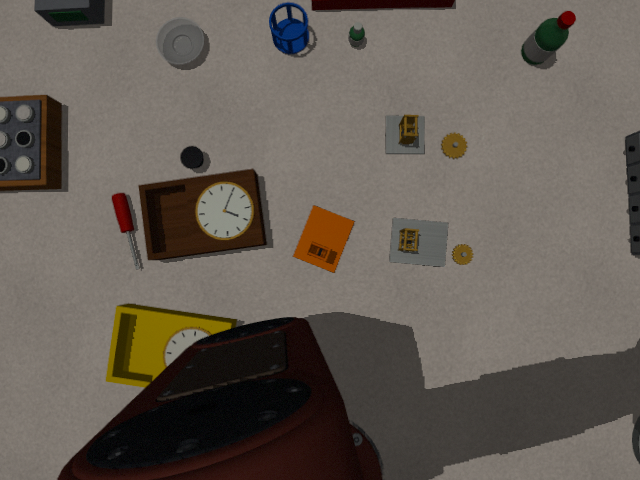

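```bash
cat > h.py <<'E'
from bench import robot
import cv2, numpy as np
def ray(c,uv,z):
    K=np.array([[c["fx"],0,c["cx"]],[0,c["fy"],c["cy"]],[0,0,1]])
    p=cv2.undistortPoints(np.array(uv,float).reshape(-1,1,2),K,np.array(c["dist"])).reshape(-1,2)
    d=np.c_[p,np.ones(len(p))]@c["R"]; o=-c["R"].T@c["t"]
    return o+d*((z-o[2])/d[:,2])[:,None]
def proj(c,X):
    K=np.array([[c["fx"],0,c["cx"]],[0,c["fy"],c["cy"]],[0,0,1]])
    return cv2.projectPoints(np.array(X,float).reshape(-1,3),cv2.Rodrigues(np.array(c["R"]))[0],np.array(c["t"],float),K,np.array(c["dist"]))[0].reshape(-1,2)
E
python3 - <<'E'
from h import *
c=robot.read_camera("top"); im=c["img"]; hsv=cv2.cvtColor(im,cv2.COLOR_RGB2HSV); b=im.astype(int)
def big(m,x0,x1,y0,y1):
    z=np.zeros(m.shape,np.uint8); z[y0:y1,x0:x1]=m[y0:y1,x0:x1]
    z=cv2.morphologyEx(z,cv2.MORPH_CLOSE,np.ones((5,5)))
    q=max(cv2.findContours(z,0,2)[0],key=cv2.contourArea); return q
m=((b[...,2]>b[...,0]-3)|(hsv[...,1]>110)).astype(np.uint8)
for nm,bx in(("long",(375,452,205,280)),("short",(375,438,105,165))):
    q=big(m,*bx); r=cv2.minAreaRect(q); P=cv2.boxPoints(r); w=ray(c,P,0.005)
    print(nm,P.round(1).tolist(),w.round(4).tolist(),[np.linalg.norm(w[i]-w[i-1]).round(4) for i in range(4)],w.mean(0).round(4))
m=((hsv[...,1]>90)&(hsv[...,2]<140)).astype(np.uint8)
q=big(m,125,285,160,275); a=cv2.approxPolyDP(cv2.convexHull(q),3,True)[:,0]
print("case",a.tolist(),ray(c,a,0.052).round(4).tolist(),ray(c,a,0.0).round(4).tolist())
A=cv2.resize(im[160:275,125:285],None,fx=5,fy=5,interpolation=2)
B=cv2.resize(im[205:280,375:475],None,fx=5,fy=5,interpolation=2)
cv2.imwrite("pics/a.png",A[:,:,::-1]);cv2.imwrite("pics/b.png",B[:,:,::-1])
E
```

```text
long [[389.29998779296875, 261.1000061035156], [393.20001220703125, 217.60000610351562], [448.0, 222.5], [444.0, 266.1000061035156]] [[0.3891, -0.1489, 0.005], [0.467, -0.1585, 0.005], [0.4555, -0.2569, 0.005], [0.3775, -0.2469, 0.005]] [np.float64(0.0987), np.float64(0.0785), np.float64(0.099), np.float64(0.0786)] [ 0.4223 -0.2028  0.005 ]
short [[386.0, 115.0], [423.0, 115.0], [423.0, 153.0], [386.0, 153.0]] [[0.6539, -0.1519, 0.005], [0.6524, -0.2192, 0.005], [0.5826, -0.2164, 0.005], [0.5842, -0.1494, 0.005]] [np.float64(0.0697), np.float64(0.0673), np.float64(0.0698), np.float64(0.067)] [ 0.6183 -0.1842  0.005 ]
case [[254, 171], [265, 244], [148, 259], [139, 185]] [[0.5489, 0.083, 0.052], [0.4239, 0.0669, 0.052], [0.4037, 0.2674, 0.052], [0.531, 0.2815, 0.052]] [[0.5589, 0.0903, 0.0], [0.4259, 0.0732, 0.0], [0.4044, 0.2866, 0.0], [0.5399, 0.3016, 0.0]]
```

View pics/a.png

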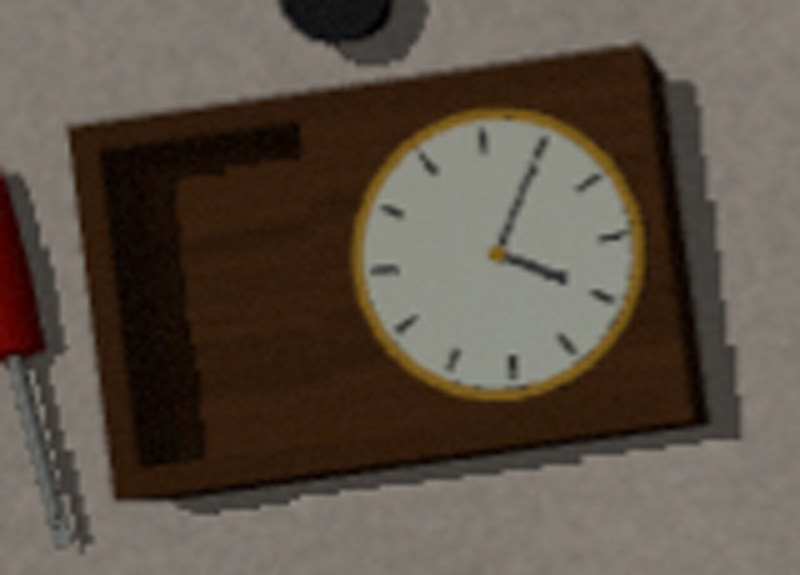

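View pics/b.png

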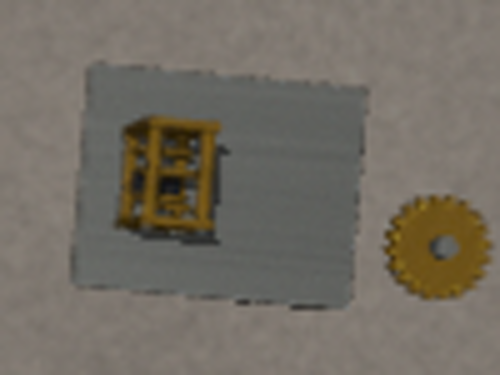

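```bash
cat > plan.py <<'E'
from h import *
from scipy.spatial.transform import Rotation as Ro
CY=1.666; CO=np.array([.4769,.1747,0])
def mk(y,z):
    y=np.array(y,float);z=np.array(z,float); y/=np.linalg.norm(y); z/=np.linalg.norm(z); return np.c_[np.cross(y,z),y,z]
def down(yaw,tilt=0):
    "block x axis at yaw, tilt rad raising +x; tool y = block y turned about (grasp), i.e. -y_block"
    x=np.array([np.cos(yaw)*np.cos(tilt),np.sin(yaw)*np.cos(tilt),np.sin(tilt)]); yb=np.array([-np.sin(yaw),np.cos(yaw),0]); up=np.cross(x,yb)
    return mk(-yb,-up)
def case_tcp(x,z,tilt,h,y=0,ox=0):
    "plate-underside point under block at case (x,y,z); h = TCP above it, ox = TCP offset along block x"
    R=down(CY,tilt); b=CO+np.array([x*np.cos(CY)-y*np.sin(CY),x*np.sin(CY)+y*np.cos(CY),z])
    return b-h*R[:,2]+ox*np.cross(R[:,1],R[:,2])*-0+ox*np.array([np.cos(CY)*np.cos(tilt),np.sin(CY)*np.cos(tilt),np.sin(tilt)]),R
def rows(p,R,pt,Rt,n,f,dec=1):
    p,R=np.array(p,float),np.array(R,float); out=[]
    p0,rv=p.copy(),Ro.from_matrix(Rt@R.T).as_rotvec(); R0=R.copy()
    for i in range(1,n+1):
        pi=p0+(np.array(pt)-p0)*i/n; Ri=Ro.from_rotvec(rv*i/n).as_matrix()@R0
        t=(R.T@(pi-p)*1000).round(dec); a=np.degrees(Ro.from_matrix(R.T@Ri).as_rotvec()).round(dec)
        out.append(" ".join(f"{v:g}" for v in [*(t+0.),*(a+0.),f])); p=p+R@t/1000; R=R@Ro.from_rotvec(np.radians(a)).as_matrix()
    print("; ".join(out)); return p,R
E
python3 - <<'E'
from plan import *
c=robot.read_camera("top")
w=ray(c,[(145,190.4),(153,253.4),(185,184.4)],.052)-CO
ex=np.array([np.cos(CY),np.sin(CY),0]);ey=np.array([-ex[1],ex[0],0])
print("window pts case xy",(w@ex).round(4),(w@ey).round(4))
s=robot.read_state()
p,R=rows(s["position"],s["orientation"],[.4252,-.178,.12],down(1.453),12,1)
E
```

```text
window pts case xy [0.0917 0.0896 0.0219] [-0.0534  0.0556 -0.0549]
26.4 -22 9.3 0 0 -4.9 1; 28.1 -19.8 9.2 0 0 -5 1; 29.8 -17.1 9.3 0 0 -4.9 1; 31.1 -14.6 9.2 0 0 -5 1; 32.3 -11.8 9.3 0 0 -4.9 1; 33.1 -9 9.2 0 0 -5 1; 33.9 -6.1 9.3 0 0 -4.9 1; 34.2 -3.2 9.3 0 0 -4.9 1; 34.3 -0.2 9.2 0 0 -5 1; 34.3 2.7 9.3 0 0 -4.9 1; 33.9 5.7 9.2 0 0 -5 1; 33.3 8.6 9.3 0 0 -4.9 1
```

Case pose holds: the window edges come out at x≈91 and 22 mm and y≈±55 mm, against 90, 20 and ±55 expected. The long plate measures 99 x 78.5 mm with its block at (0.425, -0.178).

>>> {"op": "apply_moves", "data": {
  "deltas": "26.4 -22 9.3 0 0 -4.9 1; 28.1 -19.8 9.2 0 0 -5 1; 29.8 -17.1 9.3 0 0 -4.9 1; 31.1 -14.6 9.2 0 0 -5 1; 32.3 -11.8 9.3 0 0 -4.9 1; 33.1 -9 9.2 0 0 -5 1; 33.9 -6.1 9.3 0 0 -4.9 1; 34.2 -3.2 9.3 0 0 -4.9 1; 34.3 -0.2 9.2 0 0 -5 1; 34.3 2.7 9.3 0 0 -4.9 1; 33.9 5.7 9.2 0 0 -5 1; 33.3 8.6 9.3 0 0 -4.9 1",
  "force": 80
}}

```text
clock: 1.2
position: [0.4257, -0.1766, 0.1198]
orientation: [[0.114, 0.994, 0.0], [0.994, -0.114, -0.0], [-0.0, 0.0, -1.0]]
wrist_force: [0.2, -1.0, -0.5]
width: 0.0854
```

>>> {"op": "apply_moves", "data": {
  "deltas": "0 0 0 0 0 0 1; 0 0 0 0 0 0 1"
}}

```text
clock: 1.37
position: [0.4255, -0.1765, 0.1196]
orientation: [[0.114, 0.993, -0.001], [0.993, -0.114, 0.001], [0.0, -0.001, -1.0]]
wrist_force: [-0.4, -0.6, 0.7]
width: 0.085
```

```bash
python3 - <<'E'
from plan import *
s=robot.read_state(); print(s["position"],s["orientation"].round(3) if hasattr(s["orientation"],"round") else s["orientation"],s["wrist_force"])
rows(s["position"],s["orientation"],[.4252,-.178,.030],down(1.453),8,1)
c=robot.read_camera("scene"); cv2.imwrite("pics/s1.png",cv2.resize(c["img"][150:330,150:350],None,fx=3,fy=3)[:,:,::-1])
E
```

```text
[ 0.42546878 -0.17651379  0.11960192] [[ 0.114  0.993 -0.001]
 [ 0.993 -0.114  0.001]
 [ 0.    -0.001 -1.   ]] [-0.35215097 -0.5523783   0.70931267]
-0.2 0 11.2 0 0 0 1; -0.2 0 11.2 0 0 0 1; -0.2 0 11.2 0 0 0.1 1; -0.2 0 11.2 0 0 0 1; -0.2 0 11.2 0 0 0 1; -0.2 0 11.2 0 0 0 1; -0.2 0 11.2 0 0 0.1 1; -0.1 0 11.2 -0.1 0 0 1
```

View pics/s1.png

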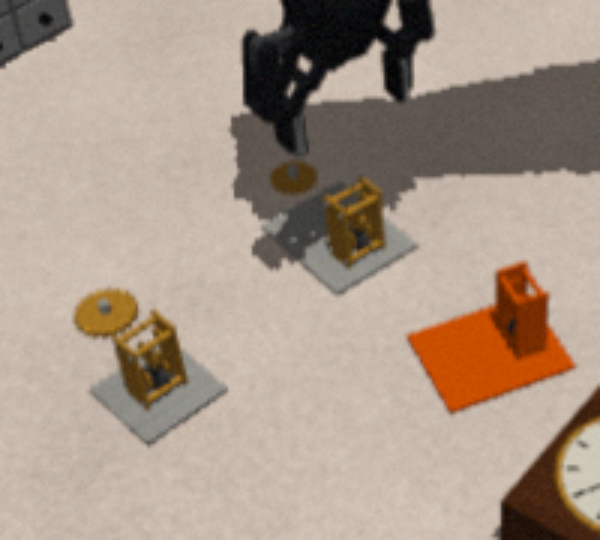

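The jaws (crop about 290,130 and 400,80) hang above and either side of the block at (355,220), and nothing is in the way below. Next I descend and close.

>>> {"op": "apply_moves", "data": {
  "deltas": "-0.2 0 11.2 0 0 0 1; -0.2 0 11.2 0 0 0 1; -0.2 0 11.2 0 0 0.1 1; -0.2 0 11.2 0 0 0 1; -0.2 0 11.2 0 0 0 1; -0.2 0 11.2 0 0 0 1; -0.2 0 11.2 0 0 0.1 1; -0.1 0 11.2 0 0 0 1; 0 0 0 0 0 0 1"
}}

```text
clock: 2.17
position: [0.4239, -0.1788, 0.0279]
orientation: [[0.121, 0.993, -0.003], [0.993, -0.121, 0.002], [0.002, -0.003, -1.0]]
wrist_force: [-0.6, 1.1, -0.2]
width: 0.0853
```

>>> {"op": "apply_moves", "data": {
  "deltas": "0 0 0 0 0 0 0; 0 0 0 0 0 0 0; 0 0 0 0 0 0 0; 0 0 0 0 0 0 0; 0 0 0 0 0 0 0; 0 0 0 0 0 0 0; 0 0 0 0 0 0 0; 0 0 0 0 0 0 0; 0 0 0 0 0 0 0; 0 0 0 0 0 0 0",
  "force": 80
}}

```text
clock: 3.0
position: [0.4259, -0.1803, 0.0316]
orientation: [[0.121, 0.993, 0.002], [0.993, -0.121, -0.001], [-0.001, 0.002, -1.0]]
wrist_force: [1.2, 1.0, 6.2]
width: 0.0344
```

>>> {"op": "apply_moves", "data": {
  "deltas": "0 0 -10 0 0 0 0; 0 0 -18 0 0 0 0; 0 0 -18 0 0 0 0; 0 0 -18 0 0 0 0; 0 0 -18 0 0 0 0; 0 0 -18 0 0 0 0; 0 0 -18 0 0 0 0; 0 0 -12 0 0 0 0; 0 0 0 0 0 0 0; 0 0 0 0 0 0 0"
}}

```text
clock: 3.83
position: [0.4252, -0.1798, 0.1606]
orientation: [[0.121, 0.993, 0.0], [0.993, -0.121, -0.0], [-0.0, 0.0, -1.0]]
wrist_force: [-0.2, -0.4, -4.2]
width: 0.0353
```

```bash
python3 - <<'E'
from plan import *
s=robot.read_state(); print(s["position"],s["orientation"],s["wrist_force"],s["moment"],s["width"])
c=robot.read_camera("scene"); cv2.imwrite("pics/s2.png",cv2.resize(c["img"][80:300,140:400],None,fx=2.5,fy=2.5)[:,:,::-1])
E
```

```text
[ 0.42520045 -0.17982304  0.16059111] [[ 1.21239550e-01  9.92623250e-01  2.35803826e-04]
 [ 9.92623241e-01 -1.21239478e-01 -2.99414953e-04]
 [-2.68617511e-04  2.70365292e-04 -9.99999927e-01]] [-0.2131513  -0.44251093 -4.22061427] [ 0.0363317  -0.01872073 -0.00454829] 0.03525891149593121
```

View pics/s2.png

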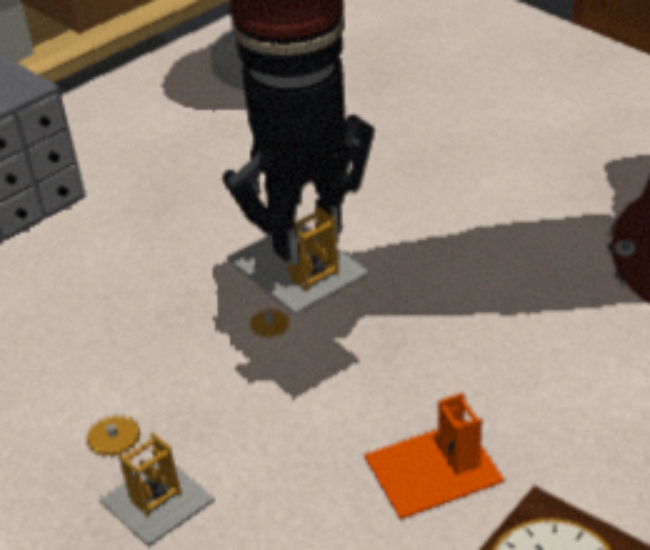

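Held level by the block, width 35 mm. I plan the carry: tilt 20° on the way, stop above the slide-in start, then descend, slide and level.

```bash
python3 - <<'E'
from plan import *
s=robot.read_state(); t=np.radians(20); h=.031; ox=-.002
p,R=s["position"],s["orientation"]
pt,Rt=case_tcp(.131,.135,t,h,ox=ox); print(pt,Rt.round(3).tolist())
p,R=rows(p,R,pt,Rt,18,0)
E
```

```text
[0.46563369 0.29268129 0.16344643] [[-0.089, 0.995, -0.033], [0.935, 0.095, 0.34], [0.342, -0.0, -0.94]]
26.3 -0.9 -0.2 0.1 1.1 -0.7 0; 26.3 -0.6 0.3 0.1 1.1 -0.7 0; 26.4 -0.3 0.8 0.2 1.1 -0.6 0; 26.3 0 1.4 0.1 1.1 -0.7 0; 26.2 0.3 1.8 0.1 1.1 -0.7 0; 26.2 0.6 2.3 0.1 1.1 -0.7 0; 26.2 1 2.9 0.1 1.1 -0.7 0; 26.1 1.3 3.3 0.1 1.1 -0.7 0; 26 1.6 3.8 0.2 1.1 -0.6 0; 25.9 1.9 4.4 0.1 1.1 -0.7 0; 25.8 2.2 4.8 0.1 1.2 -0.7 0; 25.6 2.6 5.3 0.1 1.1 -0.7 0; 25.6 2.8 5.9 0.1 1.1 -0.7 0; 25.3 3.2 6.3 0.2 1.1 -0.7 0; 25.2 3.6 6.8 0.1 1.1 -0.7 0; 25 3.8 7.3 0.1 1.1 -0.6 0; 24.8 4.1 7.7 0.1 1.1 -0.7 0; 24.7 4.5 8.2 0.1 1.1 -0.7 0
```

>>> {"op": "apply_moves", "data": {
  "deltas": "13 -0.5 0 0 0 0 0; 26.3 -0.9 -0.2 0.1 1.1 -0.7 0; 26.3 -0.6 0.3 0.1 1.1 -0.7 0; 26.4 -0.3 0.8 0.2 1.1 -0.6 0; 26.3 0 1.4 0.1 1.1 -0.7 0; 26.2 0.3 1.8 0.1 1.1 -0.7 0; 26.2 0.6 2.3 0.1 1.1 -0.7 0; 26.2 1 2.9 0.1 1.1 -0.7 0; 26.1 1.3 3.3 0.1 1.1 -0.7 0; 26 1.6 3.8 0.2 1.1 -0.6 0"
}}

```text
clock: 4.72
position: [0.4456, 0.0714, 0.1612]
orientation: [[0.015, 1.0, -0.01], [0.985, -0.013, 0.174], [0.174, -0.012, -0.985]]
wrist_force: [0.1, -0.6, -4.5]
width: 0.0352
```

>>> {"op": "apply_moves", "data": {
  "deltas": "25.9 1.9 4.4 0.1 1.1 -0.7 0; 25.8 2.2 4.8 0.1 1.2 -0.7 0; 25.6 2.6 5.3 0.1 1.1 -0.7 0; 25.6 2.8 5.9 0.1 1.1 -0.7 0; 25.3 3.2 6.3 0.2 1.1 -0.7 0; 25.2 3.6 6.8 0.1 1.1 -0.7 0; 25 3.8 7.3 0.1 1.1 -0.6 0; 18 4.1 7.7 0.1 1.1 -0.7 0; 12 4.5 8.2 0.1 1.1 -0.7 0; 0 0 0 0 0 0 0; 0 0 0 0 0 0 0"
}}

```text
clock: 5.63
position: [0.4674, 0.2871, 0.1564]
orientation: [[-0.09, 0.995, -0.034], [0.936, 0.096, 0.339], [0.341, -0.002, -0.94]]
wrist_force: [-0.2, 0.2, -3.7]
width: 0.0349
```

```bash
python3 - <<'E'
from plan import *
s=robot.read_state(); t=np.radians(20); h=.031; ox=-.002
p,R=s["position"],s["orientation"]; print(p,R.round(3).tolist(),s["wrist_force"],s["width"],s["q"])
print("correct");p,R=rows(p,R,*case_tcp(.131,.135,t,h,ox=ox),2,0)
for X,Z,n in((.131,.072,6),(.0555,.0445,9)):
    print(X);p,R=rows(p,R,*case_tcp(X,Z,t,h,ox=ox),n,0)
c=robot.read_camera("scene"); cv2.imwrite("pics/s3.png",cv2.resize(c["img"][150:390,250:510],None,fx=2.5,fy=2.5)[:,:,::-1])
E
```

```text
[0.4673779  0.28707641 0.15636439] [[-0.09, 0.995, -0.034], [0.936, 0.096, 0.339], [0.341, -0.002, -0.94]] [-0.22945731  0.16203318 -3.74328591] 0.03490081757788693 [ 0.11215323 -0.16532438 -0.33588905  1.39591278  0.34776793  1.5880223 ]
correct
3.9 -0.6 -2.3 0 0 0 0; 3.9 -0.6 -2.4 -0.1 0.1 0 0
0.131
-3.6 0 9.9 0 0 0 0; -3.6 0 9.8 0 0 0 0; -3.6 0 9.9 0 0 0 0; -3.6 0 9.9 0 0 0 0; -3.6 0 9.8 0 0 0 0; -3.6 0 9.9 0 0 0 0
0.0555
-8.9 0 0 0 0 0 0; -8.9 0 0 0 0 0 0; -9 0 0 0 0 0 0; -8.9 0 0 0 0 0 0; -8.9 0 0 0 0 0 0; -8.9 0 0 0 0 0 0; -9 0 0 0 0 0 0; -8.9 0 0 0 0 0 0; -8.9 0 0 0 0 0 0
```

View pics/s3.png

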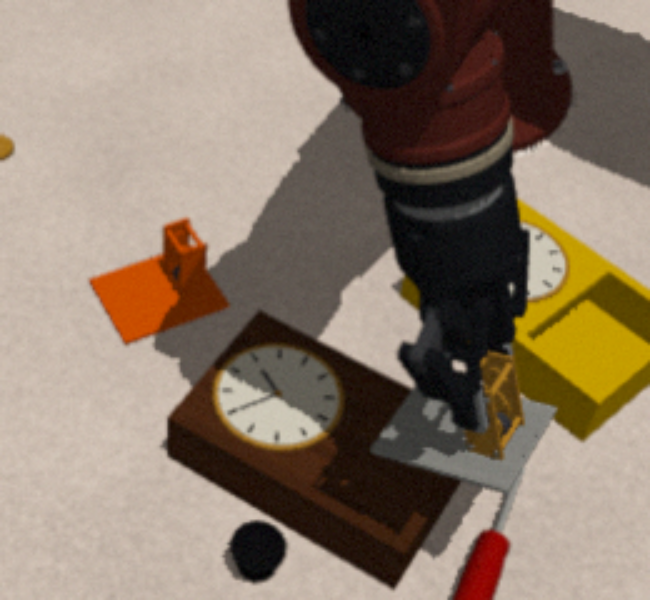

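The plate is held tilted above the window, free end (crop 372,455) on the dial side. I compare the visible plate corners with where the model projects them.

```bash
python3 - <<'E'
from plan import *
s=robot.read_state();h=.031;ox=-.002
p,R=np.array(s["position"]),np.array(s["orientation"]); c=robot.read_camera("scene")
bx=R[:,0]; by=-R[:,1]; up=-R[:,2]
B=p-h*up-ox*bx
for n,a,b in(("free+y",-.075,.04),("free-y",-.075,-.04),("end+y",.025,.04),("end-y",.025,-.04)):
    X=B+a*bx+b*by+.005*up
    print(n,X.round(3),((proj(c,X)[0]-[250,150])*2.5).round(0))
for n,(a,b) in {"winNear(20,-55)":(.02,-.055),"far(100,-65)":(.1,-.065),"far(100,65)":(.1,.065)}.items():
    X=CO+[a*np.cos(CY)-b*np.sin(CY),a*np.sin(CY)+b*np.cos(CY),.052]; print(n,((proj(c,X)[0]-[250,150])*2.5).round(0))
E
```

```text
free+y [0.434 0.223 0.108] [423. 369.]
free-y [0.513 0.231 0.108] [369. 444.]
end+y [0.425 0.317 0.142] [556. 403.]
end-y [0.504 0.325 0.142] [505. 486.]
winNear(20,-55) [310. 478.]
far(100,-65) [402. 547.]
far(100,65) [484. 421.]
```

The observed corners match within about 4 crop px, once I allow a common offset of about 5 that the case also shows. The free end is about 3 mm low, roughly 2° more tilt, and that is within the clearance. Proceeding.

>>> {"op": "apply_moves", "data": {
  "deltas": "3.9 -0.6 -2.3 0 0 0 0; 3.9 -0.6 -2.4 0 0 0 0; -3.6 0 9.9 0 0 0 0; -3.6 0 9.8 0 0 0 0; -3.6 0 9.9 0 0 0 0; -3.6 0 9.9 0 0 0 0; -3.6 0 9.8 0 0 0 0; -3.6 0 9.9 0 0 0 0; 0 0 0 0 0 0 0; 0 0 0 0 0 0 0"
}}

```text
clock: 6.57
position: [0.4662, 0.2924, 0.101]
orientation: [[-0.089, 0.995, -0.033], [0.936, 0.095, 0.34], [0.341, -0.001, -0.94]]
wrist_force: [0.1, 0.1, -3.5]
width: 0.035
```

```bash
python3 - <<'E'
from plan import *
s=robot.read_state(); t=np.radians(20); h=.031; ox=-.002
p,R=s["position"],s["orientation"]; print(p,s["wrist_force"],s["width"]); print(case_tcp(.131,.072,t,h,ox=ox)[0])
p,R=rows(p,R,*case_tcp(.0555,.0445,t,h,ox=ox),9,0)
c=robot.read_camera("scene"); cv2.imwrite("pics/s4.png",cv2.resize(c["img"][210:390,300:500],None,fx=3.2,fy=3.2)[:,:,::-1])
E
```

```text
[0.46618794 0.29239756 0.10095149] [ 0.11260679  0.0513839  -3.48249463] 0.0349639869533149
[0.46563369 0.29268129 0.10044643]
-8.9 -0.1 0.1 0 0 0 0; -8.9 0 0 0 0 0 0; -8.9 -0.1 0.1 0 0 0 0; -8.9 0 0.1 0 0 0 0; -9 -0.1 0.1 0 0 0 0; -8.9 0 0 0 0 0 0; -8.9 -0.1 0.1 0 0 0 0; -8.9 0 0.1 0 0 0 0; -8.9 -0.1 0.1 0 0 0 0
```

View pics/s4.png

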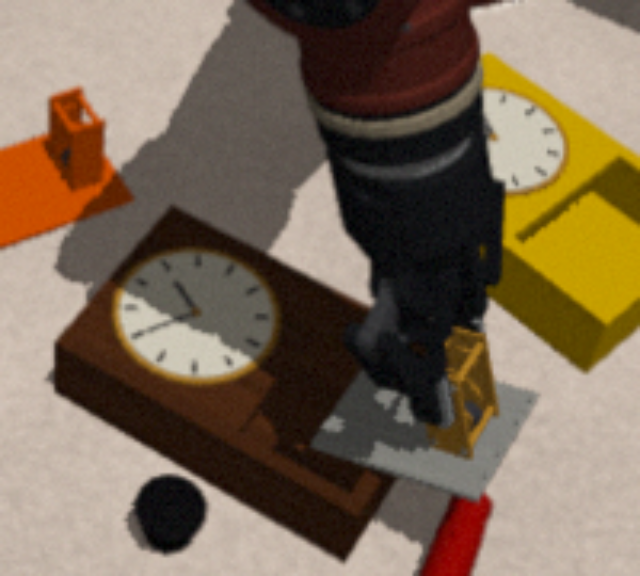

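The free end (crop 313,447) sits in the window opening, clear of the near wall, and no contact force shows. Slide in.

>>> {"op": "apply_moves", "data": {
  "deltas": "-8.9 0 0 0 0 0 0; -8.9 0 0 0 0 0 0; -8.9 -0.1 0 0 0 0 0; -8.9 0 0.1 0 0 0 0; -9 -0.1 0.1 0 0 0 0; 0 0 0 0 0 0 0"
}}

```text
clock: 7.12
position: [0.4707, 0.2491, 0.0856]
orientation: [[-0.088, 0.996, -0.032], [0.936, 0.093, 0.34], [0.341, 0.0, -0.94]]
wrist_force: [0.8, 0.3, -3.9]
width: 0.0348
```

>>> {"op": "apply_moves", "data": {
  "deltas": "-8.9 0 0 0 0 0 0; -8.9 -0.1 0.1 0 0 0 0; -8.9 0 0.1 0 0 0 0; -8.9 -0.1 0.1 0 0 0 0; 0 0 0 0 0 0 0; 0 0 0 0 0 0 0"
}}

```text
clock: 7.62
position: [0.4736, 0.2171, 0.0738]
orientation: [[-0.088, 0.996, -0.031], [0.936, 0.094, 0.34], [0.342, 0.001, -0.94]]
wrist_force: [-0.2, -0.8, -4.2]
width: 0.0346
```

```bash
python3 - <<'E'
from plan import *
s=robot.read_state(); h=.031; ox=-.002
p,R=s["position"],s["orientation"]; print(p,s["wrist_force"],s["width"]); print(case_tcp(.0555,.0445,np.radians(20),h,ox=ox)[0])
p,R=rows(p,R,*case_tcp(.0545,.013,np.radians(0),h,ox=ox),12,0)
c=robot.read_camera("scene"); cv2.imwrite("pics/s5.png",cv2.resize(c["img"][210:390,300:500],None,fx=3.2,fy=3.2)[:,:,::-1])
E
```

```text
[0.47361033 0.21714764 0.07382572] [-0.15551905 -0.75841419 -4.21456956] 0.03457277979925711
[0.47281071 0.21752319 0.07294643]
-0.1 -0.1 2.6 0 -1.7 0 0; 0 0 2.6 0 -1.6 0 0; 0.1 -0.1 2.7 0 -1.7 0 0; 0.2 -0.1 2.6 0 -1.7 0 0; 0.2 0 2.6 0 -1.6 0 0; 0.3 -0.1 2.6 0 -1.7 0 0; 0.4 -0.1 2.6 0 -1.7 0 0; 0.5 0 2.6 0 -1.6 0 0; 0.5 -0.1 2.5 0 -1.7 0 0; 0.6 -0.1 2.6 0 -1.7 -0.1 0; 0.7 0 2.5 0 -1.6 0 0; 0.7 -0.1 2.5 0 -1.7 0 0
```

View pics/s5.png

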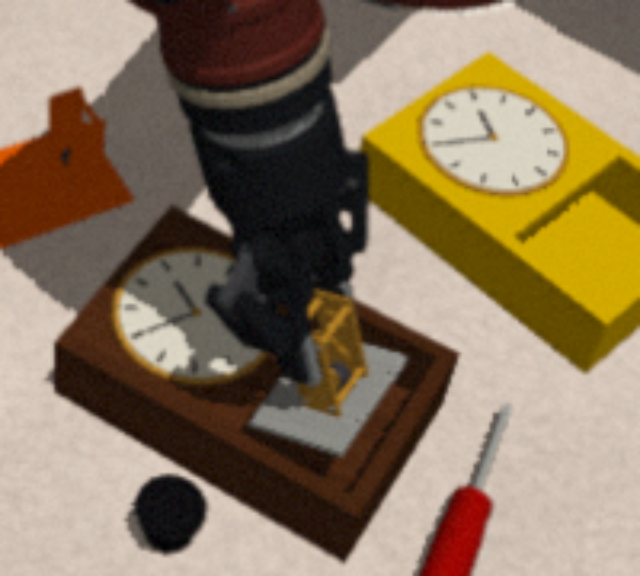

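The plate now runs under the panel and its end (crop 345,455 to 408,350) is inside the far wall, with no contact force. Level it.

>>> {"op": "apply_moves", "data": {
  "deltas": "-0.1 -0.1 2.6 0 -1.7 0 0; 0 0 2.6 0 -1.6 0 0; 0.1 -0.1 2.7 0 -1.7 0 0; 0.2 -0.1 2.6 0 -1.7 0 0; 0.2 0 2.6 0 -1.6 0 0; 0.3 -0.1 2.6 0 -1.7 0 0; 0.4 -0.1 2.6 0 -1.7 0 0; 0.5 0 2.6 0 -1.6 0 0; 0.5 -0.1 2.5 0 -1.7 0 0; 0.6 -0.1 2.6 0 -1.7 0 0; 0.7 0 2.5 0 -1.6 0 0; 0.7 -0.1 2.5 0 -1.7 0 0"
}}

```text
clock: 8.67
position: [0.4719, 0.2281, 0.0444]
orientation: [[-0.096, 0.995, 0.002], [0.995, 0.096, -0.001], [-0.001, 0.002, -1.0]]
wrist_force: [-0.3, 0.1, -3.3]
width: 0.0349
```

>>> {"op": "apply_moves", "data": {
  "deltas": "0 0 0 0 0 0 0; 0 0 0 0 0 0 0; 0 0 1.5 0 -0.5 0 0; 0 0 1.5 0 -0.5 0 0; 0 0 0 0 0 0 0; 0 0 0 0 0 0 0"
}}

```text
clock: 9.17
position: [0.4719, 0.2273, 0.0412]
orientation: [[-0.095, 0.995, 0.003], [0.995, 0.095, -0.018], [-0.018, 0.001, -1.0]]
wrist_force: [0.3, 0.3, -3.2]
width: 0.035
```

```bash
python3 - <<'E'
from plan import *
s=robot.read_state(); h=.031; ox=-.002
p,R=s["position"],s["orientation"]; print(p,R.round(3).tolist(),s["wrist_force"],s["moment"],s["width"]); print(case_tcp(.0545,.008,0,h,ox=ox)[0])
c=robot.read_camera("scene"); cv2.imwrite("pics/s6.png",cv2.resize(c["img"][230:390,300:460],None,fx=3.6,fy=3.6)[:,:,::-1])
E
```

```text
[0.47185518 0.22732437 0.04115284] [[-0.095, 0.995, 0.003], [0.995, 0.095, -0.018], [-0.018, 0.001, -1.0]] [ 0.31309938  0.3139347  -3.16998722] [ 0.09143419  0.01964731 -0.01353027] 0.03503036502113816
[0.47190935 0.22696226 0.039     ]
```

View pics/s6.png

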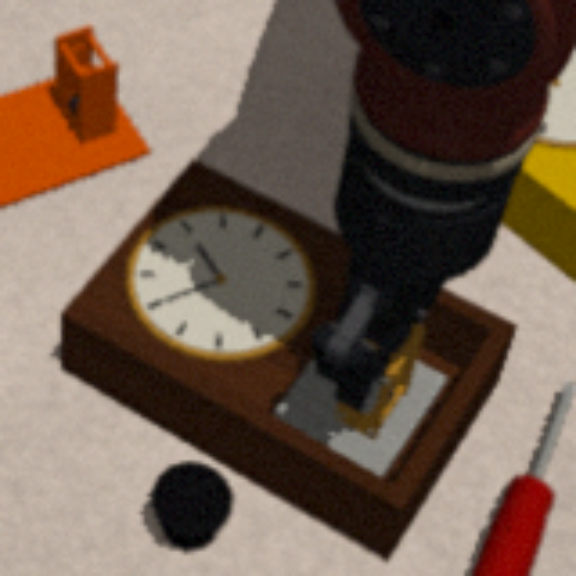

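The plate lies near level inside the window and almost on the floor. I lower it in small steps until the force changes.

>>> {"op": "apply_moves", "data": {
  "deltas": "0 0 1 0 0 0 0; 0 0 1 0 0 0 0; 0 0 0 0 0 0 0; 0 0 0 0 0 0 0"
}}

```text
clock: 9.55
position: [0.4722, 0.2272, 0.04]
orientation: [[-0.095, 0.995, 0.003], [0.995, 0.095, -0.018], [-0.018, 0.002, -1.0]]
wrist_force: [-4.1, -2.4, 6.7]
width: 0.0348
```

>>> {"op": "apply_moves", "data": {
  "deltas": "0 0 0.7 0 0 0 0; 0 0 0 0 0 0 0; 0 0 0 0 0 0 0"
}}

```text
clock: 9.8
position: [0.4722, 0.2272, 0.0399]
orientation: [[-0.095, 0.995, 0.003], [0.995, 0.095, -0.018], [-0.018, 0.002, -1.0]]
wrist_force: [-6.9, -4.0, 11.0]
width: 0.0349
```

Firm contact at TCP 40 mm, which fits floor 8 plus grasp height 32. Ease the grip, then open.

>>> {"op": "apply_moves", "data": {
  "deltas": "0 0 0 0 0 0 0; 0 0 -0.8 0 0 0 0; 0 0 0 0 0 0 0; 0 0 0 0 0 0 0",
  "force": 20
}}

```text
clock: 10.13
position: [0.4722, 0.2272, 0.04]
orientation: [[-0.095, 0.995, 0.004], [0.995, 0.095, -0.018], [-0.018, 0.002, -1.0]]
wrist_force: [-3.8, -3.0, 6.6]
width: 0.0352
```

>>> {"op": "apply_moves", "data": {
  "deltas": "0 0 0 0 0 0 0.5; 0 0 0 0 0 0 0.55; 0 0 0 0 0 0 0.6; 0 0 0 0 0 0 0.7; 0 0 0 0 0 0 0.8; 0 0 0 0 0 0 0.8; 0 0 0 0 0 0 0.8; 0 0 0 0 0 0 0.8"
}}

```text
clock: 10.8
position: [0.4719, 0.2273, 0.0393]
orientation: [[-0.095, 0.995, 0.003], [0.995, 0.095, -0.018], [-0.018, 0.001, -1.0]]
wrist_force: [1.2, -0.4, 0.7]
width: 0.0685
```

>>> {"op": "apply_moves", "data": {
  "deltas": "0 0 -8 0 0 0 0.8; 0 0 -12 0 0 0 0.8; 0 0 -15 0 0 0 0.8; 0 0 -20 0 0 0 0.8; 0 0 -20 0 0 0 0.8; 0 0 -20 0 0 0 0.8; 0 0 -20 0 0 0 0.8; -15 0 -20 0 0 0 0.8; -20 0 -20 0 0 0 0.8; -25 0 -10 0 0 0 0.8; -30 0 0 0 0 0 0.8; -30 0 0 0 0 0 0.8"
}}

```text
clock: 11.8
position: [0.4834, 0.11, 0.209]
orientation: [[-0.096, 0.995, 0.006], [0.995, 0.096, -0.018], [-0.018, 0.004, -1.0]]
wrist_force: [0.2, -0.7, -0.3]
width: 0.0684
```

>>> {"op": "apply_moves", "data": {
  "deltas": "-30 0 0 0 0 0 0.8; -30 0 0 0 0 0 0.8; -30 0 0 0 0 0 0.8; -20 0 0 0 0 0 0.8; 0 0 0 0 0 0 0.8; 0 0 0 0 0 0 0.8"
}}

```text
clock: 12.3
position: [0.4934, 0.0005, 0.2096]
orientation: [[-0.093, 0.996, 0.004], [0.996, 0.093, -0.018], [-0.018, 0.002, -1.0]]
wrist_force: [0.2, 0.4, 0.0]
width: 0.0679
```

```bash
python3 - <<'E'
from plan import *
s=robot.read_state(); print(s["clock"],s["position"],s["wrist_force"],s["width"])
c=robot.read_camera("top"); im=c["img"]
bx=np.array([np.cos(CY),np.sin(CY),0]);by=np.array([-bx[1],bx[0],0])
for z,n in((.013,"plate"),(.073,"blocktop")):
  for a in (.0425,.0665) if n=="blocktop" else (.0795,):
    for b in (-.018,.018) if n=="blocktop" else (-.04,.04):
      X=CO+a*bx+b*by+[0,0,z]; print(n,a,b,((proj(c,X)[0]-[125,160])*5).round())
A=cv2.resize(im[160:275,125:285],None,fx=5,fy=5,interpolation=2); cv2.imwrite("pics/f1.png",A[:,:,::-1])
c=robot.read_camera("scene"); cv2.imwrite("pics/f2.png",cv2.resize(c["img"][230:390,300:460],None,fx=3.6,fy=3.6)[:,:,::-1])
E
```

```text
12.3 [0.49343176 0.00052867 0.20961772] [0.18249282 0.40330172 0.02748301] 0.06792663617403727
plate 0.0795 -0.04 [178. 200.]
plate 0.0795 0.04 [202. 422.]
blocktop 0.0425 -0.018 [233. 229.]
blocktop 0.0425 0.018 [245. 336.]
blocktop 0.0665 -0.018 [162. 238.]
blocktop 0.0665 0.018 [174. 345.]
```

View pics/f1.png

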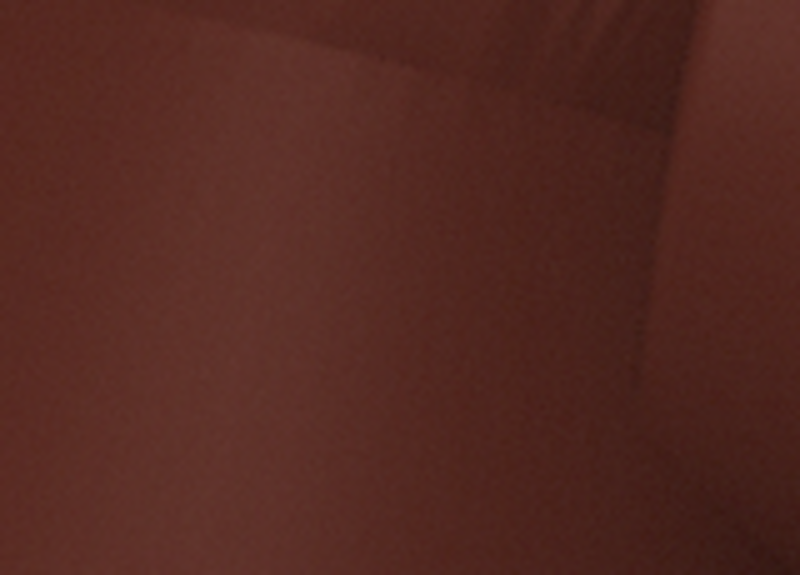

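View pics/f2.png

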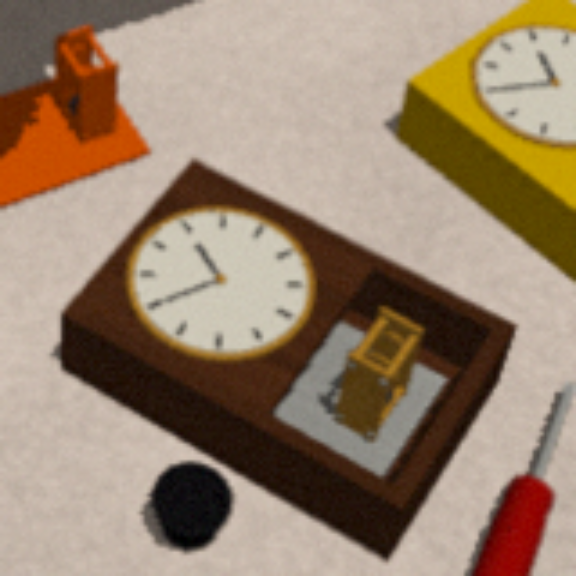

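The top view is blocked by the arm (arm at every pixel). The scene view shows the plate flat in the window, end corners near (452,377) and (380,477), with the block upright. I cast those points for numbers.

```bash
python3 - <<'E'
from plan import *
c=robot.read_camera("scene"); bx=np.array([np.cos(CY),np.sin(CY),0]);by=np.array([-bx[1],bx[0],0])
f=lambda P,z:[((ray(c,np.array(P)/3.6+[300,230],z)-CO)@v*1000).round(1) for v in(bx,by)]
print("plate end",f([(452,377),(380,477)],.013)); q=f([(383,306),(425,327),(393,384),(348,358)],.073); print("block top",q,q[0].mean(),q[1].mean())
print("case top",f([(193,160),(515,325),(388,515),(63,315)],.052))
print(robot.read_state()["qd"])
E
```

```text
plate end [array([82.2, 80.1]), array([ 39.3, -36.4])]
block top [array([44. , 67.5, 70.6, 45.1]), array([ 15.4,  16.5, -23. , -22.7])] 56.8 -3.45
case top [array([-96.5, 100.8,  99.8, -93.3]), array([ 56.2,  60.3, -75.5, -72.8])]
[ 0.00821613  0.00263456 -0.00358039 -0.00506491 -0.00292322 -0.00283721]
```

```bash
python3 -c "
from bench import robot
print(robot.close_job())"
```

```text
the job is handed in; nothing more can be done
None
```

I fitted the long-plate movement in the clock case, released it, and handed the job in at about 12.5 s of the 42 s allowed. I gripped the block and tilted the plate 20°. I then slid the free end through the window and under the dial panel, levelled it, lowered it to contact (about 11 N at the wrist), opened the fingers and backed the arm away.

**Last checks, from the scene camera:**

| Check | Measured | Required |
|---|---|---|
| Block along case x | about 56 mm | 36 to 72 mm |
| Block off the middle line | about −3 to +5 mm | within 22 mm |
| Squareness to the case | about 0.03 rad | below 0.3 rad |
| Tilt (block top against its base) | about 1° | below 7° |

- **Block height:** I did not measure this directly. When the plate met the floor the fingertips were at 40 mm, which fits a plate lying flat on the 8 mm floor.
- **Free end:** it is under the panel, and the gripper is about 0.2 m away touching nothing.
- **Other parts:** the arm never went near the short-plate movement, so I did not measure it again at the end.

**What failed or disagreed:**
- The final top-camera check failed because the arm blocked the view.
- The scene camera puts the case up to about 8 mm off in y compared with the top view. This is mostly rough corner picking, and it is well inside the tolerance.
- The plate slipped about 2° in the grip on the way over, and levelling it on the floor took that out.

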